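Open the jar-labelling jig for a colleague

TASK

Slide the taller of the two loose wooden spacer rings over the centring post of the jar-labelling jig until it sits flat on the disc, and let go of it. Then pull the jig's spring-loaded jaw out by its upright handle until its pointer lines up with the brass marker, and keep it there so that a colleague can set a jar in: finish while still gripping the handle, because the jaw springs shut when released. Leave the shorter ring, the candle jar and the compass where they are.

Things in the scene. Friction and masses are not known exactly. Their poses are not given: they have to be found in the camera images.
- jig: jar-labelling jig, fixed to the table: wooden base plate 230 x 100 x 12 mm with disc, post, fixed rear jaw (+x side) and sliding front jaw. Origin: at table height under the centring post. x points from the pull handle to the post (the jaw pulls out along -x), z up. The plate spans x -175 to +55 mm, y -50 to +50 mm
- post_top (a point): centre of the top of the steel centring post, 44 mm above the table: post 23 mm in diameter with a bevelled top (15 mm across at the tip, bevel 5 mm high), standing 28 mm out of the disc
- seat (a point): point on the post axis on the upper face of the aluminium disc (64 mm across), 16 mm above the table, where the ring's underside must rest; axes as the jig's. Both jaws reach 59 mm above the table, with inner faces 35 to 37 mm from this axis on the jig's -x and +x sides (jaw shut); along its +y and -y it is open beside the post, so fingers fit there
- tall_spacer: taller loose wooden ring: 56 mm outer diameter, 28 mm hole, 34 mm high, 0.05 to 0.1 kg, lying flat on the table. Origin: centre of its underside
- short_spacer: shorter loose wooden ring: 56 mm outer diameter, 28 mm hole, 18 mm high, lying flat on the table; to be left alone. Origin: centre of its underside
- carriage: the jig's sliding carriage with the front jaw, handle and pointer. Slides 0 to 60 mm along the jig's -x; a spring pulls it shut with about 5.5 N when closed and 10 N at 50 mm. When shut its origin and axes coincide with the jig's; pulled out by d, its origin lies d along the jig's -x
- handle (a point): centre of the top of the carriage's upright round wooden handle: 18 mm in diameter, top 82 mm above the table, plain for 50 mm below its top. When shut it stands 100 mm from the post axis along the jig's -x. The front jaw (59 mm high) begins 45 mm from the handle axis on the post side; nothing else near is higher than 34 mm
- pointer (a point): tip of the thin steel pointer (3 mm wide), which sticks out from the carriage beside the handle to the jig's +y side, 25 mm above the table, level with the handle axis along the jig's x
- marker: brass marker clip on the base plate's +y edge: 20 x 12 mm foot with an upright fin 4 mm thick, up to 34 mm above the table. Origin: at table height under the fin; axes parallel to the jig's. It stands 25 to 45 mm further out (jig's -x) than the pointer of the shut jaw; they line up when their positions along the jig's x are equal
- candle_jar: glass candle jar with a screw lid, 68 mm across, 102 mm high, a bystander. Origin: centre of its underside
- compass: round closed brass-coloured pocket compass, 60 x 54 x 16 mm, a bystander. Origin: centre of its underside

How it is judged:
By the outcome, as a careful person would: the job done as asked, in the order asked, and still so for the second after the job is handed in, while the arm keeps its last pose, push and grip.
It also fails if it takes over 53 s, if anything falls off the work surface, if the arm or the gripper's body presses on something with over 40 N, if the wrist force passes 120 N, or if a joint passes its speed limit or range.

ROBOT

A 7-joint arm with a two-finger parallel gripper is mounted at the origin on a cart in front of the work surface, level with it; the furniture and walls round the work are solid. World frame = base frame: x ahead of the robot, y to its left, z up, the work surface at z = 0. Lengths are in m, angles in rad, forces in N, time in s.
With the tool pointing down it reaches from about 0.425 to 0.95 m from the base axis. Payload 4.7 kg.
Tool frame: the origin (TCP) lies midway between the tips of the shut fingers; the grasp point (between the pads) lies 19 mm behind it (arm.grip_depth is the z of the grasp point in the tool frame, in m); z points along the fingers, y is the line along which they close (so a half turn about z gives the same grasp; the last joint's range is limited). The gripper opens to 85 mm and grips with 20 to 120 N. Pads are 22 mm wide; open, the fingers measure 114 mm over their backs; the gripper's body (76 mm by 85 mm) begins 54 mm behind the grasp point. The pads swing forward as they close: fully open they stand 13 mm farther back than shut.
Start: joints at [-1.281, 0.469, -0.049, 1.532, 0.024, 1.141, -0.082], TCP at [0.212, 0.641, 0.202] pointing down, gripper open.
Joint ranges: [-2.59, 2.59], [-0.33, 1.99], [-1.39, 1.29], [0.1, 2.45], [-1.04, 4.18], [0.21, 1.99], [-2.66, 2.66]. Speed limits (rad/s): [2.57, 2.57, 3.14, 3.14, 3.14, 3.14, 3.14].

INTERFACE

Orientations are given as [roll, pitch, yaw] about the fixed x, y, z axes, in that order (R = Rz(yaw) Ry(pitch) Rx(roll)).
In Python, from station import arm, optics, spotter gives the robot as it stands.
- The arm moves only by the shell command python3 -m inch 'ROWS' [OPENING]. ROWS is JSON, a list that holds one entry, the list of rows, each a list of 4 numbers: the shift along the tool's x, y, z in m, then the turn about the tool's z in degrees. In form: [[[x, y, z, roll], ...]]. A call has 1 to 20 rows; each row is the pose to reach, as a shift and turn from the pose commanded when the call began, along the tool's axes at that moment; what a row does not reach only later rows make up. A row lasts 1/12 s, in which the tool goes at most 41.7 mm and 7.16 degrees, less where a joint would pass 70% of its speed; a pose out of reach is approached as far as the arm can. A call with a gripper value outside its range is refused whole. OPENING is the closure, from 0 (fully open) to 1 (shut), set as the call begins (- or left out, the last holds). The fingers move at their own pace and stop on an object; the grip force is fixed at half the most. Time passes only in rows, so rows that repeat a pose let the fingers close. It gives the time, the measured TCP pose, the force, the opening and the grip force at its end, in the units of the state.
- arm.observe(): the state, without advancing time (a new reading comes with each control period).
- optics.grab_frame(name): name is "side" or "top"; returns the picture (420x560x3 uint8, red, green, blue); there is no depth.
- optics.camera_model(name): a dict with "mtx" (3x3 intrinsics, pixels), "R" (3x3) and "t" (3): a world point X has camera coordinates R X + t. Camera axes: x right, y down, z forward; pixel columns grow to the right and rows downward; lengths in m; the calibration is good to about 2 mm. A picture is of the moment at which its call begins. camera_model takes no time and is no camera call.
- arm.finish_job(): hands the job in; it is judged then, once.
Trained networks look in the newest picture that a camera, given by its name, has taken for a name from the list of things; names that differ only in an ending like _2 or _b are one class to them, and where a whole thing is asked for, a point or a joint stands for the part that bears it (a point fixed in the world has none). Each returns a list of dicts, best first, with "confidence" (0 to 1); they miss things now and then, are a little off and sometimes report something else, mostly with a low value. They report only what shows in the picture. A call takes as long as a camera call.
- spotter.masks_of(thing, camera): "mask" (420x560 bool, what is visible of it).
- spotter.spot_point(thing, camera): "centre" ([x, y, z] in m, in world coordinates, good to about 4 mm: a listed point, or the origin of a listed thing).
The state is a dict: "clock": time; "joint_pos": joint angles; "qvel": joint speeds; "joint_torque": joint torques, N m; "position": TCP position; "tcp_rot": TCP orientation; "contact_force": force on the tool from outside, world axes, zero at the start; "torque": the same for the moment, N m; "width": finger opening in m; "gripper_force": force on a finger pad.
Only numpy, scipy, OpenCV 4.12 (cv2) and the standard library are available. Lean on these libraries where they do the work, as an engineer would, in place of code of your own. Each camera call takes 0.05 s, during which the arm holds its last target. There are 200 camera calls.

## Working session

There is one attempt and no reset: what is moved stays moved. The work goes in short steps, Python scripts to look and compute and a shell command to move; the robot and the scene stay as the last step left them, time stands still between calls to the robot, and variables do not carry over. Pictures are saved under pics/ and viewed, at most 10 in all, crops included, and the job is handed in when it is done.

```bash
mkdir -p pics; cat > h.py <<'E'
import numpy as np, cv2
from station import arm, optics, spotter
def save(cam,name):
    im=optics.grab_frame(cam); cv2.imwrite(f'pics/{name}.png',im[:,:,::-1]); return im
def spots(names,cam):
    for n in names:
        print(cam,n,[(np.round(d['centre'],4).tolist(),round(d['confidence'],2)) for d in spotter.spot_point(n,cam)[:2]])
def proj(cam,X):
    m=optics.camera_model(cam); p=m['mtx']@(m['R']@np.array(X,float)+m['t']); return p[:2]/p[2]
E
python3 - <<'E'
from h import *
for c in('side','top'):
    save(c,c+'0'); spots(['jig','post_top','tall_spacer','short_spacer','handle','pointer','marker','candle_jar','compass'],c)
o=arm.observe(); print(o, arm.grip_depth)
a=cv2.imread('pics/side0.png');b=cv2.imread('pics/top0.png')
cv2.imwrite('pics/both.png',cv2.resize(np.vstack([a,b]),(400,600)))
E
```

```text
side jig [([0.6143, -0.1389, 0.0794], 0.54)]
side post_top [([0.6638, -0.0516, 0.0446], 0.62), ([0.6671, -0.0537, 0.0134], 0.5)]
side tall_spacer [([0.4325, -0.1325, 0.0029], 0.71), ([0.6665, -0.0535, 0.0462], 0.29)]
side short_spacer [([0.567, -0.1416, -0.0006], 0.15)]
side handle [([0.6136, -0.1409, 0.0765], 0.62), ([0.5908, -0.3763, -0.0034], 0.47)]
side pointer [([0.5802, -0.1224, 0.0241], 0.7), ([0.5674, -0.1438, 0.0009], 0.57)]
side marker [([0.5668, -0.1407, 0.0007], 0.61)]
side candle_jar [([0.6751, 0.1283, -0.0019], 0.74)]
side compass [([0.5925, -0.3787, -0.0008], 0.66), ([0.4722, -0.3154, 0.0007], 0.64)]
top jig [([0.6678, -0.0551, 0.0034], 0.94)]
top post_top [([0.6651, -0.0544, 0.0457], 0.61)]
top tall_spacer []
top short_spacer [([0.4785, -0.3197, 0.0014], 0.74)]
top handle [([0.6181, -0.1375, 0.0823], 0.71)]
top pointer [([0.5888, -0.1217, 0.0283], 0.68)]
top marker [([0.5645, -0.143, -0.0014], 0.56)]
top candle_jar [([0.6648, -0.0503, -0.0002], 0.65)]
top compass [([0.5917, -0.3736, 0.0023], 0.81)]
{'clock': 1.0, 'joint_pos': array([-1.28093699,  0.46860621, -0.04861117,  1.53253177,  0.02407472,
        1.14100015, -0.08228547]), 'qvel': array([ 1.05173254e-04,  1.25174855e-03,  1.22890980e-03,  1.72345372e-03,
       -4.95974944e-04,  3.41738000e-06,  7.28305580e-04]), 'joint_torque': array([-5.49897159e-04, -5.10158408e+01, -4.66660853e-02, -2.38022518e+01,
        1.08758843e-02,  7.93697309e-04,  2.04580672e-07]), 'position': array([0.21148019, 0.64101733, 0.20241721]), 'tcp_rot': array([ 3.14155690e+00, -6.59949702e-05,  2.82285793e+00]), 'contact_force': array([ 0.1853061 , -0.53010672,  0.38035675]), 'torque': array([ 0.0714361 , -0.02174077,  0.01599262]), 'gripper_force': 0.0, 'width': 0.08519179987283258} -0.0187
```

View pics/side0.png

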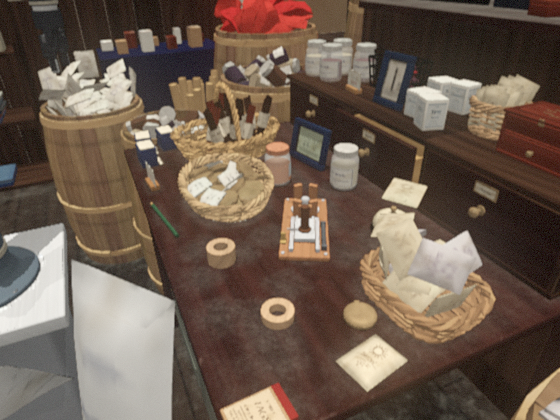

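View pics/top0.png

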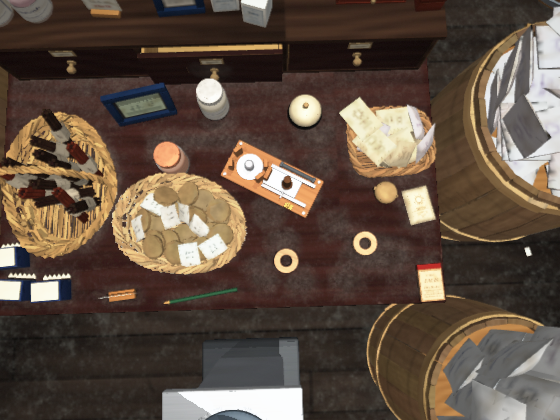

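The side view shows the tall ring at (221,252), the short ring at (277,313) and the jig around (305,225). In the top view the tall ring is at (286,261), the post at (248,165) and the handle at (288,182). Next I'll refine these positions.

```bash
cat >> h.py <<'E'
def ray(cam,px,z):
    m=optics.camera_model(cam); R,t=np.array(m['R']),np.array(m['t']); c=-R.T@t
    d=R.T@np.linalg.inv(m['mtx'])@np.array([px[0],px[1],1.]); return c+d*(z-c[2])/d[2]
E
python3 - <<'E'
from h import *
for _ in range(2):
  for c in('side','top'):
    optics.grab_frame(c); spots(['post_top','tall_spacer','handle','pointer','marker'],c)
t=cv2.imread('pics/top0.png'); s=cv2.imread('pics/side0.png')
for n,im,c,pts in(('side',s,'side',[(.4325,-.1325,.034)]),('top',t,'top',[(.4325,-.1325,.034)])):
    print(n,proj(c,pts[0]),proj(c,(.665,-.053,.044)),proj(c,(.616,-.139,.082)))
a=cv2.resize(t[130:280,215:325],None,fx=3.6,fy=3.6,interpolation=cv2.INTER_CUBIC)
b=cv2.resize(s[170:290,200:335],None,fx=2.9,fy=2.9,interpolation=cv2.INTER_CUBIC)
h=600; o=np.zeros((600,800,3),np.uint8); o[:a.shape[0],:396]=a[:600,:396]; o[:b.shape[0],400:400+b.shape[1]]=b[:600]
cv2.imwrite('pics/z1.png',o)
E
```

```text
side post_top [([0.6629, -0.0536, 0.0458], 0.97)]
side tall_spacer [([0.4377, -0.135, 0.0048], 0.58)]
side handle [([0.6143, -0.1373, 0.0816], 0.74), ([0.4352, -0.1319, 0.0038], 0.43)]
side pointer [([0.5838, -0.1196, 0.024], 0.98), ([0.664, -0.0516, 0.0451], 0.19)]
side marker [([0.5675, -0.1455, -0.0012], 0.6)]
top post_top [([0.6662, -0.0529, 0.044], 0.82)]
top tall_spacer [([0.4379, -0.1335, -0.0013], 0.6)]
top handle [([0.6181, -0.1428, 0.081], 0.61), ([0.5909, -0.3752, 0.0027], 0.36)]
top pointer [([0.5887, -0.1208, 0.0262], 0.64)]
top marker [([0.5696, -0.1444, -0.001], 0.47)]
side post_top [([0.6633, -0.052, 0.0486], 0.82)]
side tall_spacer [([0.4349, -0.1319, 0.0009], 0.63)]
side handle [([0.6135, -0.1395, 0.079], 0.77)]
side pointer [([0.5866, -0.1245, 0.024], 0.78)]
side marker [([0.5638, -0.1413, -0.0005], 0.42)]
top post_top [([0.6646, -0.0555, 0.0426], 0.85)]
top tall_spacer [([0.4406, -0.1332, 0.0017], 0.81)]
top handle [([0.6229, -0.1394, 0.08], 0.76)]
top pointer [([0.5899, -0.1233, 0.0272], 0.68)]
top marker [([0.5669, -0.1402, -0.0012], 0.52)]
side [217.26194893 246.56641571] [304.73162192 197.67879354] [303.60471411 205.48452617]
top [285.95622844 262.6893807 ] [248.9083864  163.48580161] [286.63668561 179.57786832]
```

View pics/z1.png

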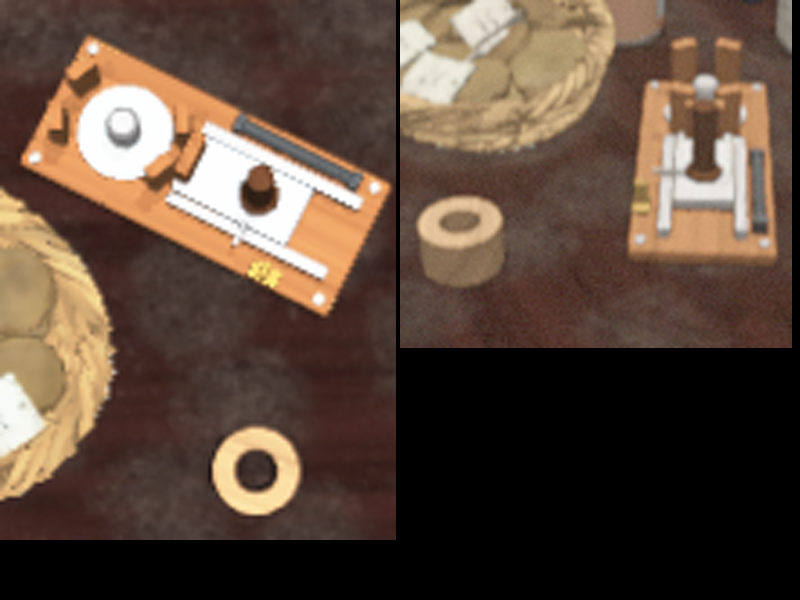

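The crop shows the tall ring's top centred at top (286.1,260.8) and side (220.7,246.5). The post tip is at top (249.4,163.9) and the handle tip near (288,179.4), with the brass marker just beyond the pointer.

```bash
python3 - <<'E'
from h import *
for n,c,p,z in [('ring','top',(286.1,260.8),.034),('ring','side',(220.7,246.5),.034),('post','top',(249.4,163.9),.044),('post','side',(305,198.5),.044),('handle','top',(288,179.4),.082),('handle','side',(304,206.5),.082)]: print(n,c,ray(c,p,z).round(4))
# corners of plate screws -> yaw
P=[ray('top',(215+x/3.6,130+y/3.6),.012)[:2] for x,y in[(93,47),(375,187),(319,299),(35,157)]]
d1=P[0]-P[1];d2=P[3]-P[2]; print(np.degrees([np.arctan2(d[1],d[0]) for d in(d1,d2)]),np.mean(P,0))
E
```

```text
ring top [ 0.4368 -0.133   0.034 ]
ring side [ 0.4386 -0.1352  0.034 ]
post top [ 0.664  -0.0541  0.044 ]
post side [ 0.6638 -0.0566  0.044 ]
handle top [ 0.6163 -0.1421  0.082 ]
handle side [ 0.6148 -0.1429  0.082 ]
[61.36535708 61.47392323] [ 0.63655361 -0.1053984 ]
```

```bash
cat >> h.py <<'E'
def go(p,yaw=61.4,p0=None,y0=None):
    o=arm.observe(); p0=o['position'] if p0 is None else np.array(p0); y0=np.degrees(o['tcp_rot'][2]) if y0 is None else y0
    c,s=np.cos(np.radians(y0)),np.sin(np.radians(y0)); d=np.array(p)-p0
    print('row',np.round([d@[c,s,0],d@[s,-c,0],-d[2],(y0-yaw+180)%360-180],4).tolist())
E
python3 - <<'E'
from h import *
go((.44,.25,.26),90); go((.4375,-.134,.12))
E
```

```text
row [-0.3395, -0.2997, -0.0576, 71.7349]
row [-0.4575, -0.6651, 0.0824, 100.3349]
```

```bash
python3 -m inch '[[[-0.3395,-0.2997,-0.0576,50],[-0.3395,-0.2997,-0.0576,50],[-0.3395,-0.2997,-0.0576,50],[-0.3395,-0.2997,-0.0576,50],[-0.3395,-0.2997,-0.0576,50],[-0.3395,-0.2997,-0.0576,50],[-0.3395,-0.2997,-0.0576,50],[-0.3395,-0.2997,-0.0576,71],[-0.3395,-0.2997,-0.0576,71],[-0.3395,-0.2997,-0.0576,71],[-0.4575,-0.6651,0.0824,100.3],[-0.4575,-0.6651,0.0824,100.3],[-0.4575,-0.6651,0.0824,100.3],[-0.4575,-0.6651,0.0824,100.3],[-0.4575,-0.6651,0.0824,100.3],[-0.4575,-0.6651,0.0824,100.3],[-0.4575,-0.6651,0.0824,100.3],[-0.4575,-0.6651,0.0824,100.3],[-0.4575,-0.6651,0.0824,100.3],[-0.4575,-0.6651,0.0824,100.3]]]' 0; python3 -c "
from h import *
go((.4375,-.134,.06))"
```

```text
clock: 3.87
position: [0.4366, -0.1137, 0.1269]
tcp_rot: [3.14, -0.001, 1.073]
contact_force: [1.4, 0.8, -0.5]
width: 0.0856
gripper_force: 0.0
row [-0.0174, 0.0104, 0.0669, 0.0752]
```

```bash
python3 -m inch '[[[0,0,0,0],[0,0,0,0],[0,0,0,0]]]'; python3 - <<'E'
from h import *
go((.4375,-.134,.0))
for c in('side','top'): save(c,c+'1')
t=cv2.imread('pics/top1.png'); s=cv2.imread('pics/side1.png')
o=np.hstack([cv2.resize(t[200:320,230:350],(400,400)),cv2.resize(s[170:290,160:280],(400,400))])
cv2.imwrite('pics/z2.png',o)
E
```

```text
clock: 4.12
position: [0.4368, -0.1116, 0.1271]
tcp_rot: [-3.141, -0.0, 1.072]
contact_force: [0.8, 0.7, 0.2]
width: 0.0854
gripper_force: 0.0
row [-0.0193, 0.0113, 0.1271, 0.0317]
```

View pics/z2.png

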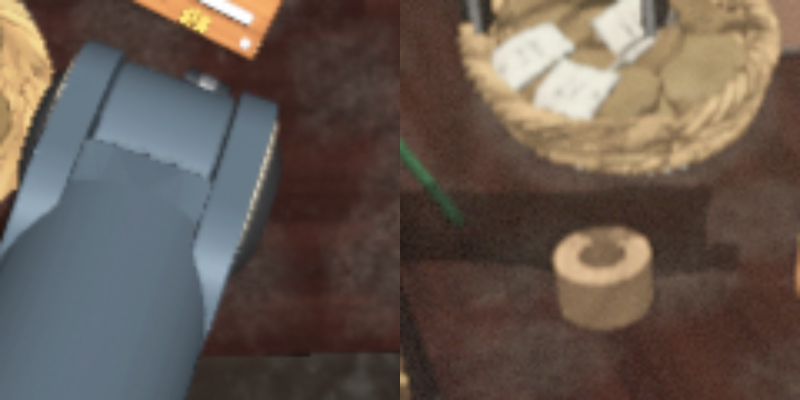

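The ring is undisturbed at side px ~(221,246), and the gripper is above and to its left. I'll align over it, descend and close.

```bash
python3 -m inch '[[[-0.0193,0.0113,0.06,0],[-0.0193,0.0113,0.06,0],[-0.0193,0.0113,0.09,0],[-0.0193,0.0113,0.11,0],[-0.0193,0.0113,0.126,0],[-0.0193,0.0113,0.126,0],[-0.0193,0.0113,0.126,0],[-0.0193,0.0113,0.126,0]]]'; python3 -c "
from h import *
go((.4375,-.134,.0))"
```

```text
clock: 4.88
position: [0.4384, -0.1337, 0.002]
tcp_rot: [3.14, -0.001, 1.074]
contact_force: [0.8, 0.9, 0.3]
width: 0.0852
gripper_force: 0.0
row [-0.0007, -0.0007, 0.002, 0.1375]
```

```bash
python3 -m inch '[[[0,0,0,0],[0,0,0,0],[0,0,0,0],[0,0,0,0],[0,0,0,0],[0,0,0,0],[0,0,0,0],[0,0,0,0],[0,0,0,0],[0,0,0,0],[0,0,0,0],[0,0,0,0]]]' 1; python3 -c "
from h import *
go((.4375,-.134,.1))"
```

```text
clock: 5.88
position: [0.446, -0.1381, 0.005]
tcp_rot: [3.124, -0.003, 1.071]
contact_force: [5.8, -2.8, 17.5]
width: 0.0001
gripper_force: 8.9
row [-0.0005, -0.0094, -0.095, -0.0288]
```

```bash
python3 - <<'E'
from h import *
for c in('side','top'): save(c,c+'2'); spots(['tall_spacer'],c)
t=cv2.imread('pics/top2.png'); s=cv2.imread('pics/side2.png')
o=np.hstack([cv2.resize(t[200:320,230:350],(400,400)),cv2.resize(s[170:290,160:280],(400,400))])
cv2.imwrite('pics/z3.png',o)
E
```

```text
side tall_spacer [([0.433, -0.1312, -0.0007], 0.7)]
top tall_spacer []
```

View pics/z3.png

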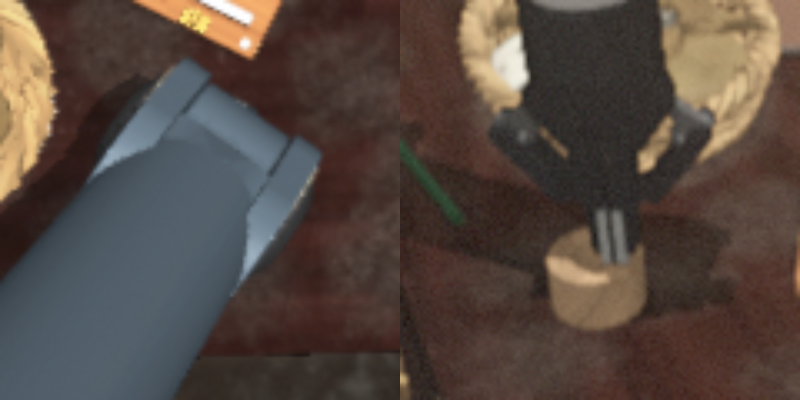

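The side crop shows the fingers shut, with their tips at the ring's hole (about px 344,248), so the ring has slipped out of the grasp. I'll lift slowly and look again.

```bash
python3 -m inch '[[[0,0,-0.005,0],[0,0,-0.01,0],[0,0,-0.015,0],[0,0,-0.025,0],[0,0,-0.04,0],[0,0,-0.06,0],[0,0,-0.07,0],[0,0,-0.07,0],[0,0,-0.07,0]]]'; python3 - <<'E'
from h import *
for c in('side','top'): save(c,c+'3'); spots(['tall_spacer'],c)
t=cv2.imread('pics/top3.png'); s=cv2.imread('pics/side3.png')
o=cv2.resize(s[170:290,160:320],(800,600),interpolation=cv2.INTER_CUBIC)
cv2.imwrite('pics/z4.png',o)
E
```

```text
clock: 6.83
position: [0.4374, -0.134, 0.0713]
tcp_rot: [3.141, -0.001, 1.073]
contact_force: [-1.1, 0.2, 1.1]
width: -0.0002
gripper_force: 0.0
side tall_spacer [([0.4335, -0.1286, 0.0009], 0.81), ([0.5641, -0.1431, -0.001], 0.54)]
top tall_spacer []
```

View pics/z4.png

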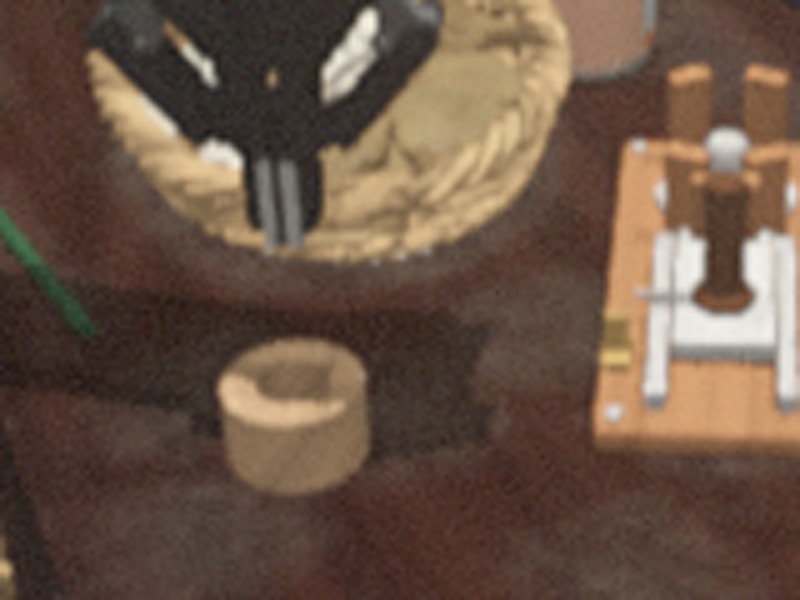

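```bash
python3 - <<'E'
from h import *
print(proj('side',(.4374,-.134,.0713)),'seen 216.6,219.6'); print(proj('side',(.446,-.1381,.005)),'seen 224.5,248.6')
print('ring now',ray('side',(218.6,246.4),.034), ray('side',(224.5,248.6),.034))
m=spotter.masks_of('tall_spacer','side'); 
for d in m[:2]:
    ys,xs=np.where(d['mask']); print(d['confidence'],xs.min(),xs.max(),ys.min(),ys.max())
print(proj('side',(.4375,-.134,0)),proj('side',(.4375,-.134,.034)))
E
```

```text
[218.26603206 230.30901328] seen 216.6,219.6
[225.978862   258.27525948] seen 224.5,248.6
ring now [ 0.43501058 -0.13310232  0.034     ] [ 0.44307735 -0.14484039  0.034     ]
0.57 204 233 239 269
[221.41716128 260.27768911] [219.97359436 246.31832835]
```

```bash
python3 - <<'E'
from h import *
for z in(.0713,.085,.092,.097,.102): print(z,proj('side',(.4374,-.134,z)).round(1),ray('side',(216.6,219.6),z).round(4))
for z in(.025,.03,.034): print(z,proj('side',(.446,-.1381,z)).round(1))
E
```

```text
0.0713 [218.3 230.3] [ 0.446  -0.0965  0.0713]
0.085 [217.6 224.2] [ 0.4405 -0.1177  0.085 ]
0.092 [217.3 221.1] [ 0.4378 -0.1285  0.092 ]
0.097 [217.1 218.8] [ 0.4358 -0.1362  0.097 ]
0.102 [216.8 216.5] [ 0.4338 -0.144   0.102 ]
0.025 [225.2 250.1]
0.03 [225. 248.]
0.034 [224.8 246.3]
```

The shut fingertips appear about 25 mm higher than the reported TCP. This agrees in both pictures, and with the fingers having closed over the ring's top. I'll open, descend 25 mm lower than before, and watch the force.

```bash
python3 -m inch '[[[0.0,-0.002,0,0],[0.0,-0.002,0,0],[0.0,-0.002,0,0],[0.0,-0.002,0,0],[0,-0.002,0.04,0],[0,-0.002,0.065,0],[0,-0.002,0.08,0],[0,-0.002,0.088,0],[0,-0.002,0.094,0],[0,-0.002,0.094,0],[0,-0.002,0.094,0]]]' 0
```

```text
clock: 8.0
position: [0.4361, -0.1337, -0.0225]
tcp_rot: [3.141, -0.0, 1.072]
contact_force: [-0.1, 0.1, 0.3]
width: 0.0853
gripper_force: 0.0
```

```bash
python3 -m inch '[[[0,0,0,0],[0,0,0,0],[0,0,0,0],[0,0,0,0],[0,0,0,0],[0,0,0,0],[0,0,0,0],[0,0,0,0]]]' 1
```

```text
clock: 8.67
position: [0.4359, -0.1332, -0.0218]
tcp_rot: [3.141, -0.001, 1.073]
contact_force: [-2.5, 1.3, 10.3]
width: 0.0541
gripper_force: 61.8
```

Gripped at 54 mm with 62 N. Now I'll lift and carry it over the post.

```bash
python3 -c "
from h import *
go((.6642,-.054,.088)); go((.4359,-.1332,.088))"
```

```text
row [0.1786, 0.1628, -0.1098, 0.0774]
row [-0.0, 0.0, -0.1098, 0.0774]
```

```bash
python3 -m inch '[[[0,0,-0.02,0],[0,0,-0.05,0],[0,0,-0.085,0],[0,0,-0.11,0],[0.03,0.027,-0.11,0],[0.055,0.05,-0.11,0],[0.08,0.073,-0.11,0],[0.105,0.096,-0.11,0],[0.13,0.119,-0.11,0],[0.155,0.141,-0.11,0],[0.17,0.155,-0.11,0],[0.1786,0.1628,-0.11,0],[0.1786,0.1628,-0.11,0],[0.1786,0.1628,-0.11,0],[0.1786,0.1628,-0.11,0]]]'; python3 - <<'E'
from h import *
go((.6642,-.054,.088))
for c in('side','top'): save(c,c+'4'); spots(['tall_spacer'],c)
o=arm.observe(); p=o['position']; print(proj('side',p+[0,0,.022]),proj('side',p+[0,0,.056]))
s=cv2.imread('pics/side4.png');t=cv2.imread('pics/top4.png')
cv2.imwrite('pics/z5.png',np.hstack([cv2.resize(s[140:260,245:365],(400,400),interpolation=cv2.INTER_CUBIC),cv2.resize(t[110:230,190:310],(400,400),interpolation=cv2.INTER_CUBIC)]))
E
```

```text
clock: 9.92
position: [0.6625, -0.0553, 0.087]
tcp_rot: [-3.14, 0.001, 1.071]
contact_force: [-0.0, 0.2, -0.4]
width: 0.054
gripper_force: 64.1
row [0.0019, 0.0009, -0.001, -0.0337]
side tall_spacer [([0.6627, -0.0488, 0.1088], 0.69), ([0.4711, -0.3182, -0.0024], 0.67)]
top tall_spacer [([0.6643, -0.0569, 0.1105], 0.63)]
[304.99215554 172.10589901] [305.31449424 157.72217504]
```

View pics/z5.png

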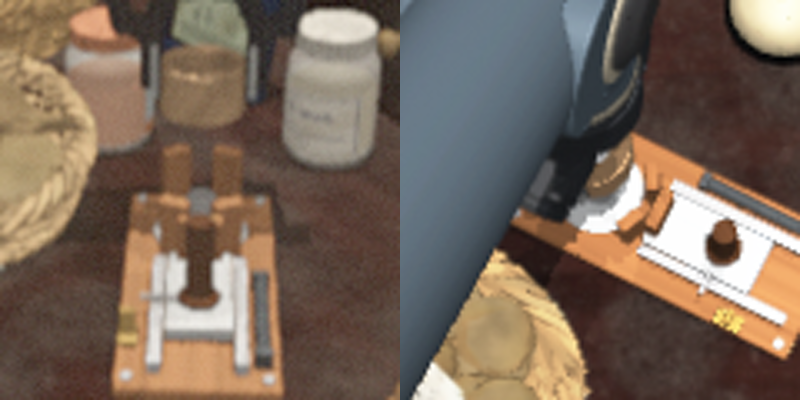

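The side crop shows the ring held level at px (306,165), directly over the post at px (305.6,199). Lateral alignment is good. I'll work out the offset along the jig's x from the ring's lower rim.

```bash
python3 - <<'E'
from h import *
p=arm.observe()['position']; m=optics.camera_model('side'); c=-np.array(m['R']).T@m['t']
im=cv2.imread('pics/side4.png')
ms=spotter.masks_of('tall_spacer','side')
for d in ms[:2]:
    ys,xs=np.where(d['mask']); print(round(d['confidence'],2),xs.min(),xs.max(),ys.min(),ys.max(), np.where(d['mask'][:,305])[0][[0,-1]] if d['mask'][:,305].any() else '')
a=np.linspace(0,6.283,73)
for e in(-.004,0,.004):
    b=p+e*np.array([.479,.878,0])
    q=np.array([proj('side',b+[.028*np.cos(k),.028*np.sin(k),z]) for z in(.022,.056) for k in a]); print(e,q.min(0),q.max(0))
E
```

```text
0.59 293 318 154 177 [154 177]
-0.004 [292.01722952 153.19913151] [318.56865177 178.79862918]
0 [292.08728997 152.46500635] [318.53768605 177.93941947]
0.004 [292.15682307 151.73637152] [318.50695896 177.08685914]
```

```bash
python3 -m inch '[[[0.0015,0.0005,0,0],[0.0015,0.0005,0.03,0],[0.0015,0.0005,0.05,0],[0.0015,0.0005,0.06,0],[0.0015,0.0005,0.064,0],[0.0015,0.0005,0.068,0],[0.0015,0.0005,0.072,0],[0.0015,0.0005,0.076,0],[0.0015,0.0005,0.076,0]]]'
```

```text
clock: 10.92
position: [0.6651, -0.0533, 0.011]
tcp_rot: [-3.142, -0.0, 1.072]
contact_force: [-0.8, -0.3, -1.3]
width: 0.0538
gripper_force: 64.1
```

The underside is now below the post's tip and there's no contact force, so the ring has threaded. I'll lower it to the disc.

```bash
python3 -m inch '[[[0,0,0.004,0],[0,0,0.008,0],[0,0,0.011,0],[0,0,0.013,0],[0,0,0.015,0],[0,0,0.016,0],[0,0,0.016,0],[0,0,0.016,0]]]'
```

```text
clock: 11.58
position: [0.6651, -0.0534, -0.0049]
tcp_rot: [3.142, -0.0, 1.072]
contact_force: [0.2, -0.4, -0.9]
width: 0.0538
gripper_force: 64.1
```

```bash
python3 -m inch '[[[0,0,0.001,0],[0,0,0.002,0],[0,0,0.003,0],[0,0,0.003,0]]]'
```

```text
clock: 11.92
position: [0.6654, -0.0534, -0.0057]
tcp_rot: [-3.141, -0.001, 1.072]
contact_force: [-4.6, 1.2, 11.7]
width: 0.0538
gripper_force: 65.4
```

Seated: contact is at the expected height (12 N). Release and rise.

```bash
python3 -m inch '[[[0,0,-0.002,0],[0,0,-0.002,0],[0,0,-0.002,0],[0,0,-0.002,0],[0,0,-0.002,0],[0,0,-0.002,0],[0,0,-0.02,0],[0,0,-0.05,0],[0,0,-0.085,0],[0,0,-0.11,0],[0,0,-0.11,0],[0,0,-0.11,0]]]' 0; python3 - <<'E'
from h import *
go((.6163,-.1418,.105))
for c in('side','top'): save(c,c+'5'); spots(['tall_spacer','handle','pointer','marker'],c)
s=cv2.imread('pics/side5.png')
cv2.imwrite('pics/z6.png',cv2.resize(s[150:270,245:365],(600,600),interpolation=cv2.INTER_CUBIC))
E
```

```text
clock: 12.92
position: [0.6662, -0.0536, 0.1038]
tcp_rot: [3.139, -0.002, 1.072]
contact_force: [-1.0, 0.5, -0.6]
width: 0.0854
gripper_force: 0.0
row [-0.1014, -0.0017, -0.0012, 0.0329]
side tall_spacer [([0.6651, -0.0506, 0.0179], 0.79), ([0.471, -0.3185, -0.0002], 0.69)]
side handle [([0.6121, -0.1415, 0.0796], 0.75), ([0.6696, -0.0527, 0.0106], 0.34)]
side pointer [([0.5824, -0.123, 0.0251], 0.93)]
side marker [([0.5669, -0.142, 0.0001], 0.6)]
top tall_spacer [([0.6674, -0.0521, 0.0144], 0.72)]
top handle [([0.6193, -0.1395, 0.0799], 0.64)]
top pointer [([0.5859, -0.1242, 0.0277], 0.79)]
top marker [([0.5667, -0.1416, -0.0033], 0.4)]
```

View pics/z6.png

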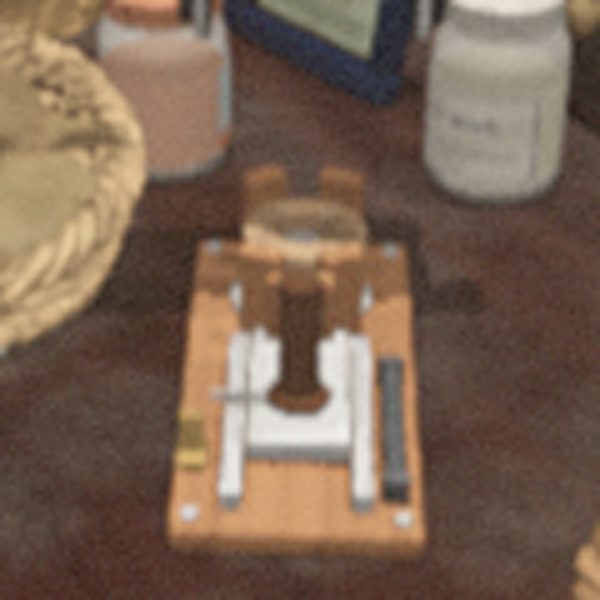

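The side crop shows the ring seated on the disc with the post's tip visible inside it, around (306,197). The jaw is still shut. Next, the handle.

```bash
python3 -m inch '[[[-0.03,0,0,0],[-0.065,0,0,0],[-0.09,-0.0005,0,0],[-0.1005,-0.0008,0,0],[-0.1005,-0.0008,0,0],[-0.1005,-0.0008,0.03,0],[-0.1005,-0.0008,0.055,0],[-0.1005,-0.0008,0.072,0],[-0.1005,-0.0008,0.082,0],[-0.1005,-0.0008,0.084,0],[-0.1005,-0.0008,0.084,0]]]'
```

```text
clock: 14.33
position: [0.6169, -0.1401, 0.0176]
tcp_rot: [-3.141, -0.0, 1.074]
contact_force: [0.3, -0.1, 0.4]
width: 0.0853
gripper_force: 0.0
```

```bash
python3 -m inch '[[[0,0,0,0],[0,0,0,0],[0,0,0,0],[0,0,0,0],[0,0,0,0],[0,0,0,0],[0,0,0,0],[0,0,0,0],[0,0,0,0],[0,0,0,0],[0,0,0,0]]]' 1; python3 - <<'E'
from h import *
ax=np.array([.479,.878])
D=[]
for _ in range(5):
  for c in('side','top'):
    optics.grab_frame(c)
    r=[spotter.spot_point(n,c) for n in('pointer','marker')]
    if all(r): a,b=[np.array(x[0]['centre'])[:2] for x in r]; D.append((c,round(float((a-b)@ax),4),round(r[0][0]['confidence'],2),round(r[1][0]['confidence'],2)))
print(*D,sep='\n')
E
```

```text
clock: 15.25
position: [0.6165, -0.1413, 0.0186]
tcp_rot: [3.141, -0.001, 1.072]
contact_force: [-2.5, 1.4, 4.7]
width: 0.0166
gripper_force: 58.6
('side', 0.0266, 0.64, 0.37)
('top', 0.0265, 0.51, 0.36)
('top', 0.128, 0.68, 0.41)
('side', 0.0295, 0.74, 0.6)
('side', 0.0257, 0.93, 0.51)
('top', 0.0247, 0.44, 0.57)
('side', 0.0305, 0.84, 0.43)
('top', 0.0245, 0.68, 0.59)
```

The handle is gripped. The marker is about 27 mm further out. I'll pull 25 mm, then look.

```bash
python3 -m inch '[[[-0.004,0,0,0],[-0.008,0,0,0],[-0.012,0,0,0],[-0.016,0,0,0],[-0.02,0,0,0],[-0.024,0,0,0],[-0.026,0,0,0],[-0.026,0,0,0],[-0.026,0,0,0],[-0.026,0,0,0],[-0.026,0,0,0]]]'; python3 - <<'E'
from h import *
ax=np.array([.479,.878])
print((arm.observe()['position'][:2]-[.6165,-.1413])@ax)
ims=[]
for k in range(5):
  for c in('side','top'):
    im=optics.grab_frame(c); 
    if k==0: cv2.imwrite(f'pics/{c}6.png',im[:,:,::-1])
    r=[spotter.spot_point(n,c) for n in('pointer','marker')]
    if all(r): a,b=[np.array(x[0]['centre']) for x in r]; print(c,a.round(4),b.round(4),round(float((a-b)[:2]@ax),4))
s=cv2.imread('pics/side6.png');t=cv2.imread('pics/top6.png')
cv2.imwrite('pics/z7.png',np.hstack([cv2.resize(s[205:255,270:320],(400,400),interpolation=cv2.INTER_CUBIC),cv2.resize(t[170:220,255:305],(400,400),interpolation=cv2.INTER_CUBIC)]))
E
```

```text
clock: 17.67
position: [0.6063, -0.1601, 0.0186]
tcp_rot: [3.141, -0.005, 1.075]
contact_force: [2.1, 7.5, 4.0]
width: 0.0163
gripper_force: 58.6
-0.021374810978015378
side [ 0.575  -0.1392  0.0264] [ 0.6714 -0.054   0.014 ] -0.121
top [ 0.5782 -0.1444  0.0278] [ 0.6675 -0.05    0.0122] -0.1257
side [ 0.5725 -0.1413  0.0237] [ 0.5669 -0.1421 -0.0016] 0.0034
top [ 0.5808 -0.1412  0.0265] [ 0.5787 -0.1423  0.0281] 0.002
side [ 0.5743 -0.1399  0.0283] [ 0.5655 -0.1416 -0.0022] 0.0057
side [ 0.5734 -0.1418  0.0273] [ 0.5668 -0.1456 -0.0014] 0.0065
```

View pics/z7.png

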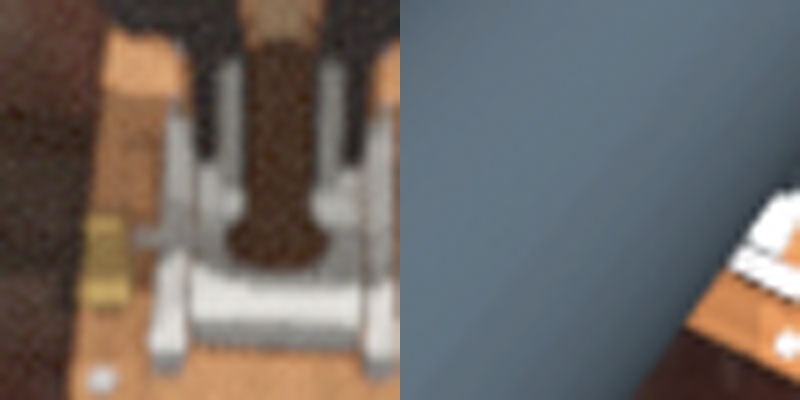

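The side crop shows the pointer tip at px (287.1,235.0). The brass fin's top edge is at px y≈231.7 and the foot's front edge at about 242.9. The arm hides the marker in the top view. I'll compute the marker and pointer positions along the jig's x from several cues.

```bash
python3 - <<'E'
from h import *
ax=np.array([.479,.878]); ay=np.array([-.878,.479]); o=np.array([.6648,-.0535])
J=lambda P:np.round([(P[:2]-o)@ax*1e3,(P[:2]-o)@ay*1e3],1)
print('ptr now side',J(ray('side',(287.1,235.0),.025)))
print('ptr shut top0',J(ray('top',(280.8,198.6),.025)))
for f in('side0','side5','side6','top0','top5'):
    c=f[:-1]; im=cv2.imread(f'pics/{f}.png'); h=cv2.cvtColor(im,cv2.COLOR_BGR2HSV)
    # yellow near the marker
    m=((h[...,0]>20)&(h[...,0]<35)&(h[...,1]>120)&(h[...,2]>70)).astype(np.uint8)
    u,v=proj(c,(.567,-.142,.015)).astype(int); M=np.zeros_like(m); M[v-12:v+13,u-10:u+11]=m[v-12:v+13,u-10:u+11]
    ys,xs=np.where(M); 
    if len(xs)==0: print(f,'none');continue
    print(f,len(xs),xs.min(),xs.max(),ys.min(),ys.max(),'cent',xs.mean().round(1),ys.mean().round(1))
    if c=='side':
        xm=xs.mean(); print('  far top edge@.034',J(ray(c,(xm,ys.min()),.034)),'front foot@.012',J(ray(c,(xm,ys.max()+.5),.012)))
    else:
        Q=np.array([J(ray(c,(x,y),.017)) for x,y in zip(xs,ys)]); print('  jx range@.017',Q.min(0),Q.max(0),Q.mean(0))
# model prediction: marker candidates -> pixel y of fin far-top edge and foot front
for jx in(-124,-127,-130,-133):
    P=lambda dx,z:proj('side',np.r_[o+ax*(jx+dx)/1e3+ay*.047,z]).round(1)
    print(jx,'far top',P(2,.034),'near top',P(-2,.034),'foot front',P(-6,.012),P(-10,.012))
ms=[(c,spotter.masks_of('marker',c)) for c in('side',)]
E
python3 - <<'E'
import cv2,numpy as np
s=cv2.imread('pics/side6.png'); print(s[229:246,281:287:1].tolist()) if 0 else None
print([ (y,s[y,280:286].mean(0).round().astype(int).tolist()) for y in range(228,247)])
t=cv2.imread('pics/top5.png'); a=cv2.imread('pics/side5.png')
big=lambda im,y,x,n:cv2.resize(im[y:y+n,x:x+n],(400,400),interpolation=cv2.INTER_NEAREST)
cv2.imwrite('pics/z8.png',np.hstack([big(t,188,264,36),big(cv2.imread('pics/side6.png'),222,272,25)]))
E
```

```text
ptr now side [-121.6   34. ]
ptr shut top0 [-102.1   37.5]
side0 none
side5 none
side6 none
top0 32 284 292 203 209 cent 288.2 205.6
  jx range@.017 [-133.2   36.9] [-115.2   48.7] [-124.69375   43.3125 ]
top5 29 284 292 203 209 cent 288.1 205.6
  jx range@.017 [-133.2   36.9] [-115.2   48.7] [-124.54482759   43.27586207]
-124 far top [280.7 231.3] near top [280.6 232.4] foot front [280.5 242.4] [280.4 243.6]
-127 far top [280.6 232.1] near top [280.5 233.2] foot front [280.5 243.3] [280.3 244.4]
-130 far top [280.5 232.9] near top [280.4 234.1] foot front [280.4 244.2] [280.2 245.3]
-133 far top [280.4 233.8] near top [280.3 234.9] foot front [280.3 245. ] [280.1 246.2]
[(228, [66, 90, 125]), (229, [63, 89, 124]), (230, [62, 86, 119]), (231, [58, 87, 116]), (232, [69, 110, 138]), (233, [73, 119, 146]), (234, [65, 104, 131]), (235, [65, 103, 127]), (236, [62, 101, 126]), (237, [66, 105, 128]), (238, [65, 105, 131]), (239, [74, 118, 146]), (240, [87, 142, 173]), (241, [98, 156, 188]), (242, [88, 142, 173]), (243, [75, 117, 150]), (244, [80, 116, 161]), (245, [88, 127, 176]), (246, [89, 129, 178])]
```

View pics/z8.png

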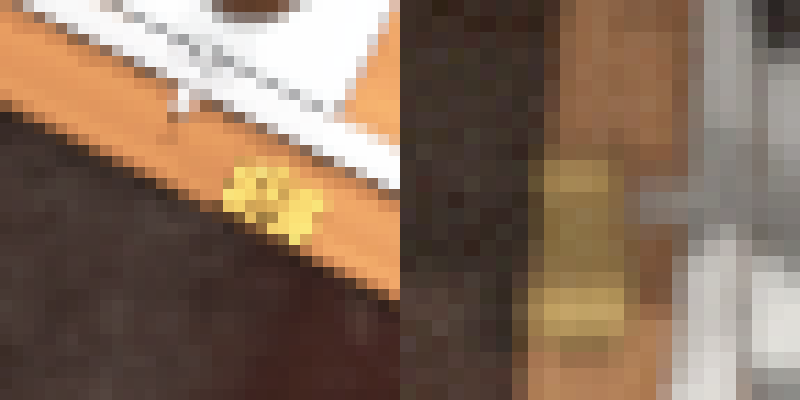

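The left crop (top view, jaw shut) shows the pointer tip at about (280,197) and the marker at (288,206). The right crop (now) shows the pointer at rows ≈233–235 and the fin's lit top at rows 232–233. I'll measure pointer and fin rows at sub-pixel level with averaged side frames.

```bash
cat > meas.py <<'E'
from h import *
ax=np.array([.479,.878]); ay=np.array([-.878,.479]); o=np.array([.6648,-.0535])
A=np.mean([optics.grab_frame('side').astype(float) for _ in range(6)],0)
g=A[...,2]-.5*A[...,0]  # greyness vs wood
for c in range(285,291): print('ptr col',c,g[229:241,c].round().astype(int))
print('fin col R', A[228:246,280:285,0].mean(1).round().astype(int))
for jx in(-119,-121,-123,-125,-127): print(jx,'ptr row',[proj('side',np.r_[o+ax*jx/1e3+ay*y,.025]).round(2).tolist() for y in(.03,.036)],'fin top mid',proj('side',np.r_[o+ax*jx/1e3+ay*.045,.034]).round(2))
E
python3 meas.py
```

```text
ptr col 285 [ 2  0 -2  0  0  4  4  0  0 -2  1  3]
ptr col 286 [-1  0  0  0 11 21 20  6 -1 -1 -1 -1]
ptr col 287 [ 1 -1 -2  4 24 44 36 12 -2 -4 -4 -3]
ptr col 288 [-4 -3 -4  3 26 45 39 12 -1 -2  0  2]
ptr col 289 [ 6  9  9 13 32 49 41 23 22 38 48 51]
ptr col 290 [40 43 43 44 51 58 53 49 62 79 88 89]
fin col R [119 120 114 116 140 149 133 126 127 126 129 144 172 188 173 147 158 175]
-119 ptr row [[289.13, 234.33], [286.19, 234.24]] fin top mid [281.75 230.46]
-121 ptr row [[289.09, 234.89], [286.14, 234.8]] fin top mid [281.7  231.02]
-123 ptr row [[289.04, 235.45], [286.09, 235.36]] fin top mid [281.64 231.57]
-125 ptr row [[289.0, 236.01], [286.04, 235.92]] fin top mid [281.58 232.13]
-127 ptr row [[288.96, 236.57], [285.99, 236.49]] fin top mid [281.52 232.69]
```

```bash
python3 - <<'E'
from h import *
from scipy.ndimage import map_coordinates as mc
ax=np.array([.479,.878]); ay=np.array([-.878,.479]); o=np.array([.6648,-.0535])
A=np.mean([cv2.imread(f'pics/top{i}.png').astype(float) for i in(0,5)],0)
def prof(A,cam,jxs,jys,z):
    return np.mean([[[mc(A[...,k],np.array(proj(cam,np.r_[o+ax*x/1e3+ay*y/1e3,z]))[::-1].reshape(2,1),order=1)[0] for k in range(3)] for x in jxs] for y in jys],0)
x=np.arange(-112,-88,1.); p=prof(A,'top',x,(32,33,34,35),.025)[:,0]; w=np.clip(p-np.median(p)-10,0,None); print('top ptr shut jx',(w*x).sum()/w.sum(),p.round().astype(int))
x=np.arange(-145,-105,1.); p=prof(A,'top',x,(40,42,44,46),.016); w=np.clip(p[:,1]-p[:,0]-40,0,None); print('G-B',(p[:,1]-p[:,0]).round().astype(int)); print('G',p[:,1].round().astype(int))
S=np.mean([cv2.imread(f'pics/side{i}.png').astype(float) for i in(0,3,4)],0)
for im,n in((S,'shut'),(cv2.imread('pics/side6.png').astype(float),'now')):
    x=np.arange(-135,-85,1.); q=prof(im,'side',x,(33,34,35),.025); g=q[:,0]-.5*q[:,2]; g-=np.median(g); w=np.clip(g-8,0,None); print(n,(w*x).sum()/w.sum())
# corner screws -> plate centre by side (jx should be -60) and top
E
```

```text
top ptr shut jx -98.36332334101859 [ 99  93  86  87  89  95  94  86  85  89 111 141 172 208 226 200 149 110
  95  95  98  99  94  86]
G-B [ 61  61  61  62  61  61  61  61  62  66  74  86 100 106 107 106 104 101
  93  85  85  90  92  90  87  90  98 103 103 100  91  74  62  57  57  58
  58  58  58  58]
G [162 162 163 163 162 162 162 161 161 165 174 191 215 225 227 225 220 211
 193 176 176 187 191 186 181 190 207 218 217 214 199 172 155 152 153 153
 154 154 154 154]
shut -96.36458309441319
now -118.67026220064022
```

```bash
python3 - <<'E'
from h import *
ax=np.array([.479,.878]); ay=np.array([-.878,.479]); o=np.array([.6648,-.0535])
for c in('top','side'):
    m=optics.camera_model(c); print(c,'cam',(-np.array(m['R']).T@m['t']).round(3))
for y in(42,45):
  px=proj('top',np.r_[o+ax*-.123+ay*y/1e3,.016]); P=ray('top',px,.034); print('fin top jx',(P[:2]-o)@ax,(P[:2]-o)@ay)
# plate edges for offset: compare plate corner screws in side (should be symmetric) - plate front edge jx -175 at z .012
A=np.mean([cv2.imread(f'pics/side{i}.png').astype(float) for i in(0,3,4,5)],0)
for jy in(-20,0,20):
    print('model front top edge',proj('side',np.r_[o+ax*-.175+ay*jy/1e3,.012]).round(2),'bottom',proj('side',np.r_[o+ax*-.175+ay*jy/1e3,0]).round(2))
    u=int(proj('side',np.r_[o+ax*-.175+ay*jy/1e3,.012])[0]); print(A[250:266,u-1:u+2,2].mean(1).round().astype(int))
T=cv2.imread('pics/top5.png').astype(float)
from scipy.ndimage import map_coordinates as mc
def prof(js,z): return [int(np.mean([mc(T[...,2],np.array(proj('top',np.r_[o+ax*x/1e3+ay*y/1e3,z]))[::-1].reshape(2,1),order=1)[0] for y in(-30,-20,25,32)])) for x in js]
print('front -182..-166',prof(range(-182,-165),.012))
print('marker rows (x280-284)',A[226:246,280:284,2].mean(1).round().astype(int))
E
```

```text
top cam [ 0.405 -0.116  1.066]
side cam [ 0.272 -0.775  0.51 ]
fin top jx -0.12400929502242194 0.0446868899405263
fin top jx -0.12400929502242199 0.04763643126149865
model front top edge [313.73 257.1 ] bottom [313.54 262.01]
[197 199 204 206 208 207 202 180 146 122 109  94  92  93  91  88]
model front top edge [303.35 256.75] bottom [303.24 261.66]
[210 210 210 210 211 210 201 176 143 128 110  88  91  91  87  82]
model front top edge [293.01 256.41] bottom [292.98 261.31]
[181 191 204 211 213 210 193 163 136 123 107  89  89  87  85  82]
front -182..-166 [67, 68, 69, 70, 71, 72, 75, 87, 111, 144, 183, 214, 229, 234, 235, 235, 235]
marker rows (x280-284) [150 153 156 160 166 175 178 162 134 125 127 129 131 150 189 211 193 162
 183 204]
```

Both cameras, corrected with the shut-jaw references, put the marker at 126 mm and the pointer now at about 121.8 mm. I'll pull about 4.3 mm more.

```bash
python3 -m inch '[[[-0.001,0,0,0],[-0.002,0,0,0],[-0.003,0,0,0],[-0.004,0,0,0],[-0.0046,0,0,0],[-0.0046,0,0,0],[-0.0046,0,0,0],[-0.0046,0,0,0],[-0.0046,0,0,0],[-0.0046,0,0,0],[-0.0046,0,0,0],[-0.0046,0,0,0]]]'; cat > m2.py <<'E'
from h import *
from scipy.ndimage import map_coordinates as mc
ax=np.array([.479,.878]); ay=np.array([-.878,.479]); o=np.array([.6648,-.0535])
S=np.mean([cv2.imread(f'pics/side{i}.png').astype(float) for i in(0,3,4)],0)
N=np.mean([optics.grab_frame('side')[:,:,::-1].astype(float) for _ in range(6)],0)
for im in(S,N):
    x=np.arange(-138,-85,.5); q=np.mean([[[mc(im[...,k],np.array(proj('side',np.r_[o+ax*a/1e3+ay*y/1e3,.025]))[::-1].reshape(2,1),order=1)[0] for k in(0,2)] for a in x] for y in(33,34,35)],0)
    g=q[:,0]-.5*q[:,1]; g-=np.median(g); w=np.clip(g-8,0,None); print('ptr',(w*x).sum()/w.sum())
a=arm.observe(); print((a['position'][:2]-[.6165,-.1413])@ax,a['contact_force'],a['width'],a['clock'])
spots(['tall_spacer'],'side')
E
python3 m2.py
```

```text
clock: 20.52
position: [0.6043, -0.1638, 0.0186]
tcp_rot: [3.141, -0.006, 1.075]
contact_force: [2.3, 7.9, 5.9]
width: 0.0164
gripper_force: 58.6
ptr -96.36452840889294
ptr -123.37626869890053
-0.02560225705854736 [2.53666481 7.34201687 4.42854154] 0.016138377894901246 20.8167
side tall_spacer [([0.6661, -0.0534, 0.0149], 0.55)]
```

The pull is 25.6–27.0 mm against a target of 26.1 mm, and it is holding steady. The ring is still seated.

```bash
python3 -c "
from station import arm
print(arm.finish_job())"
```

```text
the job is handed in; nothing more can be done
None
```

The tall ring sits flat on the disc over the post and is released, and the gripper still holds the jaw out with its pointer at the brass marker to within about 1 mm by my measurements; the first grasp missed and shifted the tall ring 2–3 mm, and the job was handed in at about 21 s with no verdict shown.

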